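# Turn the jig tree and hang a U-bracket on its empty branch

### The job

Turn the jig tree on its foot until its empty branch stands over the raised lug of the foot, and then hang the loose U-bracket on that branch, legs down on either side of the branch, the upright peg through the hole in its top and fully down on the peg's shoulder, and let go. The empty branch has been knocked out of true, so its peg stands a few millimetres from where it should: feel for it with light pressure and never press the bracket hard on the tree (keep well under 30 N). Leave the gearheads and the bush standing where they are.

Things in the scene. Friction and masses are not known exactly. Their poses are not given: they have to be found in the camera images.
- rack (a joint): Angle of the jig tree about its column, rad, counter-clockwise from above. 0 (or 6.283) = empty branch exactly over the lug, 0.15 rad either way is fine. Starts between 0.75 and 5.53: below 3.14 the short way is clockwise (to 0), above it counter-clockwise (to 6.283). Runs -1.0 to 7.3. Friction of 0.7 N m (6 to 7 N at a peg) holds it where left; push sideways on a peg or branch to turn it.
- rack_foot: The tree's fixed grey foot, 150 mm across, 17 mm high. Origin: centre of its underside, on the turning axis. Its -x axis points along the lug. The tree on it: column 24 mm thick, top 124 mm above the table, hub 40 mm wide there; four level branches 90 degrees apart end in upright pegs 110 mm from the axis. Three carry a U-bracket, fixed there; one is empty.
- lug (a point): Raised lug on the foot's rim, roughly toward the robot: a grey block 14 mm wide and 14 mm high with a bright bar on it, reaching 100 mm from the axis. This point is its outer end on top; its -x axis points outward.
- seat (a point): Where the empty branch's peg shoulder would be if it were not bent: 110 mm from the axis, 120 mm above the table, turning with the tree; x axis along the branch toward the column, z up. The real peg stands up to 5 mm off this along the branch and up to 5 mm off it sideways; that shift is not measured and stays fixed. Its height is true.
- peg_top (a point): 28 mm above point seat: where the top of the empty branch's peg would be if not bent; same unmeasured shift. Peg: steel, 12 mm diameter, flat top rounded 0.8 mm, 28 mm tall over a shoulder disc 19 mm wide on a 10 mm bar. Springy up and down: sinks 1 mm per 3 N, at most 10 mm. A clamp block 26 mm wide, 51 to 73 mm from the axis, holds the bar; its top is 3 mm below the shoulder.
- bracket: The loose U-bracket, dark steel, about 140 g, standing on its two legs. Origin: centre of its underside. 44 mm along x, 50 mm along y (over the legs), 63 mm tall. Legs: plates 6 mm thick, 38 mm apart inside; top plate 8 mm thick with a 14 mm round hole at its centre. Grasp from above across the legs (along y). Half a turn makes no difference; hung, its x lies along the branch.
- hole (a point): Centre of the bracket's hole at the underside of the top plate, 55 mm above the leg ends, 8 mm below the top; axes as the bracket. Hung fully, it is at the height of point seat.
- gearhead_a: Black square gearhead with a yellow shaft cap, 80x61x60 mm, standing loose nearest the robot. Origin: centre of the underside. Bystander.
- gearhead_b: The same kind of gearhead, standing loose behind the work. Origin: centre of the underside. Bystander.
- bush_a: Black plastic round bush, 45 mm across, 88 mm tall, standing loose at the back left. Origin: centre of the underside. Bystander.

How it is judged:
By the outcome, as a careful person would: the job done as asked, in the order asked, and still so for the second after the job is handed in, with the robot touching nothing.
It also fails if it takes over 72 s, if anything falls off the work surface, if the arm or the gripper's body presses on something with over 40 N, if the wrist force passes 120 N, or if a joint passes its speed limit or range.

### The arm

A 6-joint arm with a two-finger parallel gripper is mounted at the origin on the work surface; the furniture and walls round the work are solid. World frame = base frame: x ahead of the robot, y to its left, z up, the work surface at z = 0. Lengths are in m, angles in rad, forces in N, time in s.
With the tool pointing down it reaches from about 0.3 to 1 m from the base axis. Payload 5.1 kg.
Tool frame: the origin (TCP) lies midway between the tips of the shut fingers; the grasp point (between the pads) lies 19 mm behind it (hold_point_z is the distance from the TCP to the grasp point, in m); y points along the fingers, x is the direction in which the jaws open and shut, and the axes are right-handed (so a half turn about y gives the same grasp; the last joint's range is limited). The gripper opens to 95 mm and grips with 3 to 60 N. Pads are 20 mm wide; open, the fingers measure 119 mm over their backs; the gripper's body (75 mm by 180 mm) begins 59 mm behind the grasp point.
Start: joints at [-1.187, 0.124, 1.65, -0, 1.367, -0.083], TCP at [0.292, -0.58, 0.215] pointing down, gripper open.
Joint ranges: [-2.61, 2.61], [-1.02, 2.33], [0.03, 2.71], [-1.35, 4.49], [0.32, 2.68], [-2.91, 2.91]. Speed limits (rad/s): [2.57, 2.57, 3.14, 3.14, 3.14, 3.14].

### API

Orientations are given as a rotation vector (axis times angle).
In Python, from station import get_state, camera, hand_in, cut_out, hold_point_z gives the robot as it stands.
- The arm moves only by the tool step_arm, never from a script. Its argument "steps" is a list of rows, each an object of numbers: "x", "y", "z": the shift along the world's x, y, z scaled (see below); "roll": the turn about the world's z scaled (see below). A call has 1 to 10 rows; each row shifts and turns the commanded pose from where the row before left it; what a row does not reach is not made up. The controller multiplies each number of a shift by 0.1 m and each number of a turn by 8 degrees. A row lasts 1/8 s, in which the tool goes at most 62.5 mm and 10.7 degrees, less where a joint would pass 70% of its speed; a pose out of reach is approached as far as the arm can. A call with a number of a shift or a turn outside -1 to 1 is refused whole. A call with a gripper value outside its range is refused whole. "grip" is the closure, from 0 (fully open) to 1 (shut), set as the call begins (left out, the last holds). The fingers move at their own pace and stop on an object; "squeeze" is the grip in N (left out, the last holds). Time passes only in rows, so rows that do not move let the fingers close. It gives the time, the measured TCP pose, the force and the opening at its end, in the units of the state.
- get_state(): the state, without advancing time (a new reading comes with each control period).
- camera(name): name is "scene" or "top"; returns a dict with "img" (420x560x3 uint8, red, green, blue), "depth" (420x560 float32, m along the optical axis (not along the pixel's ray), 0 where there is no reading), "fov_y" (degrees; the focal length in pixels is half the picture's height over the tangent of half this angle, whatever the lens; pixels are square), "cx", "cy" (the principal point, pixels), "eye" and "orientation" of the camera in the world. Camera axes: x right, y down, z forward; pixel columns grow to the right and rows downward; lengths in m; the calibration is good to about 2 mm. A picture is of the moment at which its call begins.
- hand_in(): hands the job in, once; it reports no verdict.
Trained networks look in the newest picture that a camera, given by its name, has taken for a name from the list of things; names that differ only in an ending like _2 or _b are one class to them, and where a whole thing is asked for, a point or a joint stands for the part that bears it (a point fixed in the world has none). Each returns a list of dicts, best first, with "conf" (0 to 1); they miss things now and then, are a little off and sometimes report something else, mostly with a low value. They report only what shows in the picture. A call takes as long as a camera call.
- cut_out(camera, query): "region" (420x560 bool, what is visible of it) and "bbox" ([centre column, centre row, width, height] in pixels, round what is visible of it).
The state is a dict: "clock": time; "joint_pos": joint angles; "qvel": joint speeds; "effort": joint torques, N m; "ee_pos": TCP position; "eef_rot": TCP orientation; "wrist_force": force on the tool from outside, world axes, zero at the start; "moment": the same for the moment, N m; "grip_width": finger opening in m.
Only numpy, scipy, OpenCV 4.12 (cv2) and the standard library are available. Lean on these libraries where they do the work, as an engineer would, in place of code of your own. Each camera call takes 0.05 s, during which the arm holds its last target.

## Working session

There is one attempt and no reset: what is moved stays moved. The work goes in short steps, Python scripts to look and compute and a tool call to move; the robot and the scene stay as the last step left them, time stands still between calls to the robot, and variables do not carry over. Pictures are saved under pics/ and viewed, and the job is handed in when it is done.

Besides the shell and the picture viewer there is one more tool, called after "Call:" in YAML: its name, and indented under it one key for each argument. step_arm: Moves the arm, as the interface text tells. Shifts and turns lie within -1 to 1; 1 stands for 0.1 m of shift or 8 degrees of turn. Its arguments: {"type":"object","properties":{"steps":{"type":"array","items":{"type":"object","properties":{"x":{"type":"number","minimum":-1,"maximum":1},"y":{"type":"number","minimum":-1,"maximum":1},"z":{"type":"number","minimum":-1,"maximum":1},"roll":{"type":"number","minimum":-1,"maximum":1}}}},"grip":{"type":"number"},"squeeze":{"type":"number"}},"required":["steps"]}

```bash
mkdir -p pics; ls; cat > h.py <<'E'
import numpy as np, cv2
from station import get_state,camera,hand_in,cut_out,hold_point_z
from scipy.spatial.transform import Rotation as R
def rot(o):
    o=np.array(o,float)
    if o.shape==(3,3): return o
    return R.from_rotvec(o).as_matrix() if o.size==3 else R.from_quat(o).as_matrix()
def cloud(c):
    h,w=c['depth'].shape; f=h/2/np.tan(np.radians(c['fov_y'])/2)
    u,v=np.meshgrid(np.arange(w),np.arange(h)); d=c['depth']
    p=np.stack([(u-c['cx'])/f*d,(v-c['cy'])/f*d,d],-1)
    P=p@rot(c['orientation']).T+np.array(c['eye']); P[d==0]=np.nan
    return P
def proj(c,X):
    f=c['img'].shape[0]/2/np.tan(np.radians(c['fov_y'])/2)
    q=(np.atleast_2d(X)-np.array(c['eye']))@rot(c['orientation'])
    return np.c_[q[:,0]/q[:,2]*f+c['cx'],q[:,1]/q[:,2]*f+c['cy']]
def save(c,n): cv2.imwrite('pics/'+n+'.png',cv2.cvtColor(c['img'],cv2.COLOR_RGB2BGR))
E
python3 - <<'E'
from h import *
print(get_state()); print(hold_point_z if not callable(hold_point_z) else hold_point_z())
import pickle
for n in ['scene','top']:
    c=camera(n); save(c,n+'0'); pickle.dump(c,open(n+'0.pkl','wb'))
    print(n,c['eye'],c['orientation'],c['fov_y'],c['cx'],c['cy'])
    P=cloud(c)
    for q in ['rack_foot','lug','seat','peg_top','bracket','hole','gearhead_a','bush_a','rack']:
        for r in cut_out(n,q)[:4]:
            m=r['region']; X=P[m]; X=X[~np.isnan(X[:,0])]
            print(q,round(r['conf'],2),np.round(r['bbox']),m.sum(),np.round(np.median(X,0),3) if len(X) else None)
E
```

```text
pics
{'clock': 0.0, 'joint_pos': array([-1.18660134e+00,  1.24490354e-01,  1.65163240e+00,  1.31817521e-05,
        1.36751197e+00, -8.25821189e-02]), 'qvel': array([0.00211243, 0.00073372, 0.00090972, 0.0003097 , 0.00056826,
       0.0005818 ]), 'effort': array([ 3.73208648e-03, -4.17608035e+01, -3.59931135e+01,  7.76595622e-02,
        4.90789139e-02, -1.70628891e-04]), 'ee_pos': array([ 0.29225783, -0.57988555,  0.21342119]), 'eef_rot': array([-1.39332959,  0.86007349, -0.85739305]), 'wrist_force': array([ 0.73155364, -0.08686419, -1.01432066]), 'moment': array([ 0.01713926, -0.00777872, -0.03167954]), 'grip_width': 0.09491660913309913}
0.0188
scene [-0.1085304   0.85407426  0.54245741] [-0.86157095  2.1746901  -1.41774233] 47.72811498594912 277.85443422564146 207.92450481976596
rack_foot 0.93 [341. 190. 103.  71.] 3831 [ 0.551 -0.093  0.093]
lug 0.92 [344. 191.  95.  74.] 3890 [ 0.553 -0.092  0.093]
lug 0.59 [163. 254.  25.  47.] 940 [0.662 0.392 0.057]
seat 0.59 [342. 182.  97.  62.] 2889 [ 0.557 -0.093  0.109]
peg_top 0.56 [343. 184. 102.  63.] 2935 [ 0.556 -0.095  0.109]
brack
[... 746 characters left out ...]
 164.  28.  30.] 539 [0.703 0.223 0.058]
lug 0.61 [400. 211. 113.  98.] 4142 [ 0.554 -0.104  0.11 ]
seat 0.8 [398. 210. 113. 102.] 2922 [ 0.555 -0.104  0.119]
peg_top 0.61 [399. 209. 115. 101.] 2734 [ 0.553 -0.099  0.12 ]
peg_top 0.43 [399. 211. 110. 100.] 4135 [ 0.555 -0.104  0.111]
bracket 0.76 [219. 258.  26.  23.] 437 [0.472 0.331 0.062]
bracket 0.31 [196. 179.  18.  28.] 387 [0.667 0.38  0.084]
hole 0.87 [218. 258.  24.  21.] 386 [0.47  0.328 0.062]
gearhead_a 0.98 [254. 165.  29.  32.] 584 [0.705 0.223 0.058]
gearhead_a 0.75 [315. 294.  31.  28.] 543 [0.371 0.094 0.059]
bush_a 0.92 [197. 178.  21.  33.] 444 [0.668 0.379 0.082]
rack 0.68 [398. 212. 110.  99.] 2712 [ 0.552 -0.1    0.12 ]
```

```bash
python3 - <<'E'
from h import *
import pickle
for n,(a,b,e,f) in {'scene':(280,140,410,240),'top':(330,150,465,275)}.items():
    c=pickle.load(open(n+'0.pkl','rb'));im=cv2.cvtColor(c['img'],cv2.COLOR_RGB2BGR)
    cv2.imwrite(f'pics/{n}_z.png',cv2.resize(im[b:f,a:e],None,fx=5,fy=5,interpolation=cv2.INTER_CUBIC))
E
```

```text
(no output)
```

View pics/scene0.png

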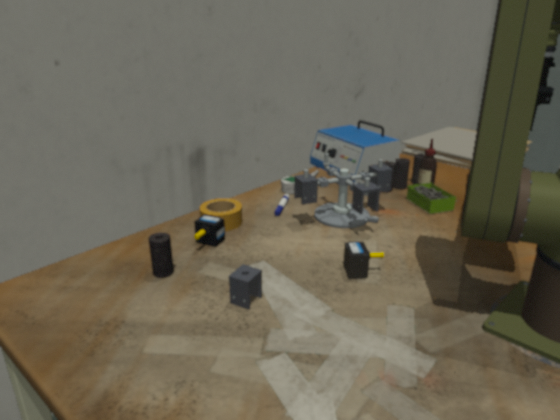

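View pics/top0.png

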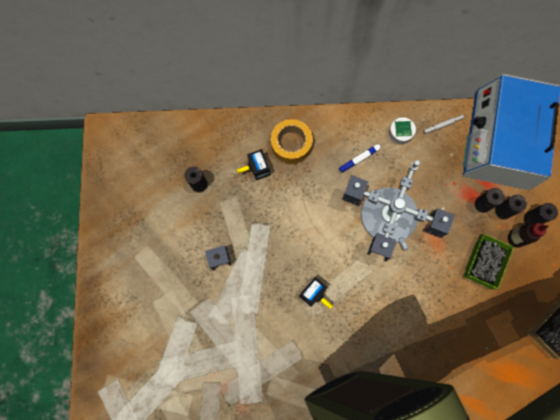

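View pics/top_z.png

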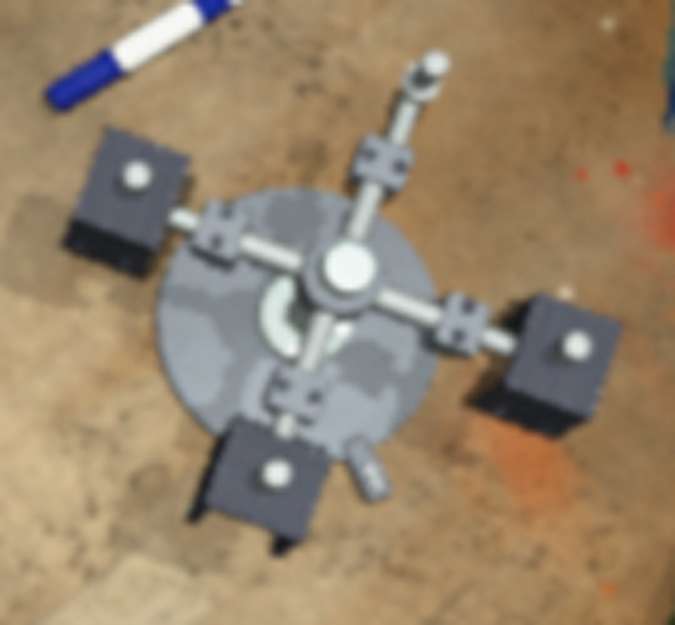

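View pics/scene_z.png

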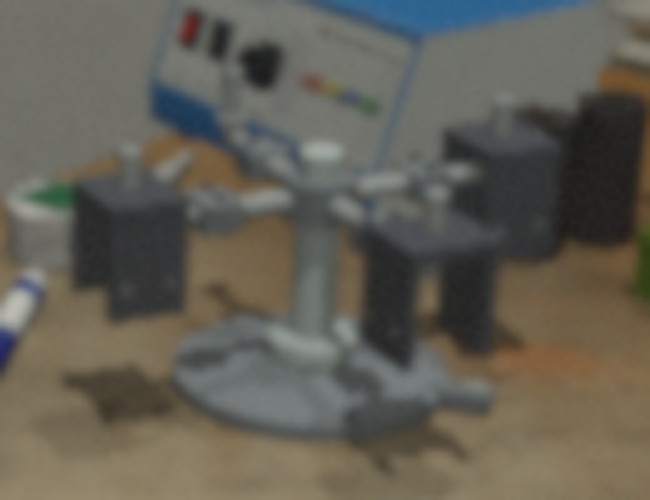

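```bash
cat >> h.py <<'E'
def onplane(c,uv,z):
    f=c['img'].shape[0]/2/np.tan(np.radians(c['fov_y'])/2)
    uv=np.atleast_2d(uv)
    d=np.c_[(uv[:,0]-c['cx'])/f,(uv[:,1]-c['cy'])/f,np.ones(len(uv))]@rot(c['orientation']).T
    e=np.array(c['eye']); return e+d*((z-e[2])/d[:,2])[:,None]
E
python3 - <<'E'
from h import *
import pickle
c=pickle.load(open('top0.pkl','rb'))
z=lambda p,s=5,o=(330,150):(np.array(p)+.5)/s-.5+np.array(o)
pk=np.array([onplane(c,z(p),.148)[0] for p in [(435,65),(137,175),(277,473),(577,346)]])
print(pk.round(4))
ax=onplane(c,z((350,266)),.124)[0]; print('col',ax.round(4)); print('mean BC',(pk[1]+pk[3])/2)
print('lens',np.linalg.norm(pk-ax,axis=1),np.degrees(np.arctan2(*(pk-ax)[:,1::-1].T)))
lug=onplane(c,[z((380,490)),z((355,450))],.031); print(lug, np.degrees(np.arctan2(*(lug-ax)[:,1::-1].T)),np.linalg.norm((lug-ax)[:,:2],axis=1))
P=cloud(c)
# bracket
for q in cut_out('top','bracket')[:1]: pass
m=(abs(P[...,0]-.47)<.06)&(abs(P[...,1]-.335)<.06)&(P[...,2]>.055)&(P[...,2]<.075)
X=P[m]; print('br top',X.mean(0),len(X)); r=cv2.minAreaRect((X[:,:2]*1000).astype(np.float32)); print(r)
for nm,lo,hi,cx,cy in [('gA',.05,.07,.37,.095),('gB',.05,.07,.703,.223),('bush',.078,.1,.667,.38)]:
    m=(abs(P[...,0]-cx)<.07)&(abs(P[...,1]-cy)<.07)&(P[...,2]>lo)&(P[...,2]<hi);X=P[m];print(nm,X.mean(0),cv2.minAreaRect((X[:,:2]*1000).astype(np.float32)))
im=cv2.cvtColor(c['img'],cv2.COLOR_RGB2BGR)
a=cv2.resize(im[235:280,195:245],None,fx=12,fy=12,interpolation=cv2.INTER_CUBIC)
cv2.imwrite('pics/br_z.png',a)
E
```

```text
[[ 0.6639 -0.1645  0.148 ]
 [ 0.6154 -0.0175  0.148 ]
 [ 0.4698 -0.0718  0.148 ]
 [ 0.5236 -0.2172  0.148 ]]
col [ 0.5723 -0.1202  0.124 ]
mean BC [ 0.56946207 -0.11736698  0.148     ]
lens [0.10447933 0.11384537 0.11585641 0.11121165] [ -25.82586838   67.24701061  154.71534569 -116.69059033]
[[ 0.47689135 -0.1464002   0.031     ]
 [ 0.49798867 -0.13559323  0.031     ]] [-164.63238949 -168.27946079] [0.09897706 0.07592387]
br top [0.47085   0.3301368 0.0625603] 352
((471.198974609375, 330.3912353515625), (44.63017654418945, 50.6746711730957), 14.672350883483887)
gA [0.37532294 0.09643278 0.05947021] ((363.8863525390625, 83.86810302734375), (77.65383911132812, 60.25885772705078), 46.4516716003418)
gB [0.71368796 0.21971249 0.05880623] ((717.6823120117188, 211.7694091796875), (62.91612243652344, 122.60763549804688), 25.008440017700195)
bush [0.67456077 0.38272723 0.08695537] ((675.2586059570312, 383.3317565917969), (43.938316345214844, 43.96356201171875), 4.953661918640137)
```

View pics/br_z.png

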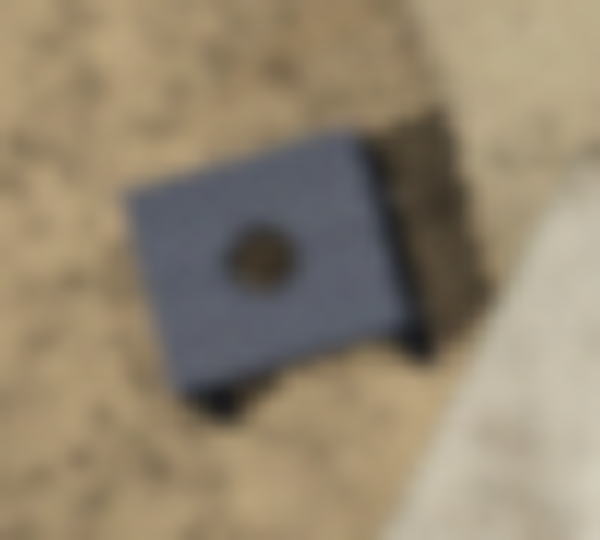

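```bash
python3 - <<'E'
from h import *
s=get_state(); M=rot(s['eef_rot']); print(M.round(3)); print('xhead',np.degrees(np.arctan2(M[1,0],M[0,0])))
E
```

```text
[[ 0.45   0.     0.893]
 [-0.893  0.     0.45 ]
 [-0.    -1.     0.   ]]
xhead -63.25549147038614
```

Call:
step_arm:
  steps:
    - {"x": 0.18,"y": 0.5,"z": 0.05,"roll": 1}
    - {"x": 0.18,"y": 0.5,"roll": 1}
    - {"x": 0.18,"y": 0.5,"roll": 1}
    - {"x": 0.18,"y": 0.5,"roll": 1}
    - {"x": 0.18,"y": 0.5,"roll": 1}
    - {"x": 0.18,"y": 0.5,"roll": 1}
    - {"x": 0.18,"y": 0.5,"roll": 1}
    - {"x": 0.18,"y": 0.5,"roll": 1}
    - {"x": 0.18,"y": 0.5,"roll": 1}
    - {"x": 0.16,"y": 0.5,"roll": 1}
  grip: 0.68
  squeeze: 10

```text
schema error: expected keys x, y, z, roll
```

Call:
step_arm:
  steps:
    - {"roll": 1}
    - {"roll": 1}
    - {"roll": 1}
    - {"roll": 1}
    - {"roll": 1}
    - {"roll": 1}
    - {}

```text
schema error: expected keys x, y, z, roll
```

```bash
cat > st.py <<'E'
from h import *
s=get_state(); M=rot(s['eef_rot']); print(round(s['clock'],2),s['ee_pos'].round(4),'head',np.degrees(np.arctan2(M[1,0],M[0,0])).round(1),'F',s['wrist_force'].round(1),'w',s['grip_width'].round(4),'j',s['joint_pos'].round(2))
E
python3 st.py
```

```text
Traceback (most recent call last):
  File "st.py", line 2, in <module>
    s=get_state(); M=rot(s['eef_rot']); print(round(s['clock'],2),s['ee_pos'].round(4),'head',np.degrees(np.arctan2(M[1,0],M[0,0])).round(1),'F',s['wrist_force'].round(1),'w',s['grip_width'].round(4),'j',s['joint_pos'].round(2))
                                                                                                                                                                               ^^^^^^^^^^^^^^^^^^^^^
AttributeError: 'float' object has no attribute 'round'
```

All four keys are needed per row.

Call:
step_arm:
  steps:
    - {"x": 0.18,"y": 0.5,"z": 0.05,"roll": 1}
    - {"x": 0.18,"y": 0.5,"z": 0,"roll": 1}
    - {"x": 0.18,"y": 0.5,"z": 0,"roll": 1}
    - {"x": 0.18,"y": 0.5,"z": 0,"roll": 1}
    - {"x": 0.18,"y": 0.5,"z": 0,"roll": 1}
    - {"x": 0.18,"y": 0.5,"z": 0,"roll": 1}
    - {"x": 0.18,"y": 0.5,"z": 0,"roll": 1}
    - {"x": 0.18,"y": 0.5,"z": 0,"roll": 1}
    - {"x": 0.18,"y": 0.5,"z": 0,"roll": 1}
    - {"x": 0.16,"y": 0.5,"z": 0,"roll": 1}
  grip: 0.68
  squeeze: 10

```text
clock: 2.3
ee_pos: [0.4709, -0.0788, 0.22]
eef_rot: [-1.559, -0.234, 0.232]
wrist_force: [0.8, -0.7, -0.3]
grip_width: 0.0306
```

Call:
step_arm:
  steps:
    - {"x": 0,"y": 0,"z": 0,"roll": 1}
    - {"x": 0,"y": 0,"z": 0,"roll": 1}
    - {"x": 0,"y": 0,"z": 0,"roll": 1}
    - {"x": 0,"y": 0,"z": 0,"roll": 1}
    - {"x": 0,"y": 0,"z": 0,"roll": 1}
    - {"x": 0,"y": 0,"z": 0,"roll": 1}
    - {"x": 0,"y": 0,"z": 0,"roll": 0}

```text
clock: 3.18
ee_pos: [0.4705, -0.0805, 0.2198]
eef_rot: [-1.387, -0.878, 0.877]
wrist_force: [-0.1, -0.4, 0.5]
grip_width: 0.0306
```

```bash
sed -i "s/s\['grip_width'\].round(4)/round(s['grip_width'],4)/" st.py
python3 st.py
```

```text
3.17 [ 0.4705 -0.0805  0.2198] head 64.7 F [-0.1 -0.4  0.5] w 0.0306 j [-0.28 -0.27  2.02  0.    1.4  -1.41]
```

Call:
step_arm:
  steps:
    - {"x": 0,"y": 0.09,"z": -0.1,"roll": 0}
    - {"x": 0,"y": 0,"z": -0.3,"roll": 0}
    - {"x": 0,"y": 0,"z": -0.3,"roll": 0}
    - {"x": 0,"y": 0,"z": -0.13,"roll": 0}
    - {"x": 0,"y": 0,"z": 0,"roll": 0}

```text
clock: 3.8
ee_pos: [0.4698, -0.071, 0.1356]
eef_rot: [-1.384, -0.877, 0.879]
wrist_force: [0.8, 0.9, 0.2]
grip_width: 0.0306
```

```bash
python3 st.py; python3 - <<'E'
import numpy as np
# arc: from 155.4deg to 17.4-ish clockwise
A=np.array([.5695,-.1174]); r=.11
# target angle travel incl. slack 9.3mm (~4.8deg)
for a in np.arange(155.4,155.4-150,-8): print(a.__round__(1),(A+r*np.array([np.cos(np.radians(a)),np.sin(np.radians(a))])).round(4), (10*(r*np.array([np.cos(np.radians(a-8))-np.cos(np.radians(a)),np.sin(np.radians(a-8))-np.sin(np.radians(a))]))).round(3))
E
```

```text
3.8 [ 0.4698 -0.071   0.1356] head 64.7 F [0.8 0.9 0.2] w 0.0306 j [-0.26 -0.21  2.11  0.    1.24 -1.39]
155.4 [ 0.4695 -0.0716] [0.073 0.135]
147.4 [ 0.4768 -0.0581] [0.091 0.123]
139.4 [ 0.486  -0.0458] [0.108 0.109]
131.4 [ 0.4968 -0.0349] [0.122 0.093]
123.4 [ 0.5089 -0.0256] [0.134 0.075]
115.4 [ 0.5223 -0.018 ] [0.143 0.056]
107.4 [ 0.5366 -0.0124] [0.149 0.036]
99.4 [ 0.5515 -0.0089] [0.153 0.014]
91.4 [ 0.5668 -0.0074] [ 0.153 -0.007]
83.4 [ 0.5821 -0.0081] [ 0.151 -0.028]
75.4 [ 0.5972 -0.011 ] [ 0.145 -0.049]
67.4 [ 0.6118 -0.0158] [ 0.137 -0.069]
59.4 [ 0.6255 -0.0227] [ 0.126 -0.087]
51.4 [ 0.6381 -0.0314] [ 0.113 -0.104]
43.4 [ 0.6494 -0.0418] [ 0.097 -0.119]
35.4 [ 0.6592 -0.0537] [ 0.08  -0.131]
27.4 [ 0.6672 -0.0668] [ 0.061 -0.141]
19.4 [ 0.6733 -0.0809] [ 0.041 -0.148]
11.4 [ 0.6773 -0.0957] [ 0.02  -0.152]
```

Call:
step_arm:
  steps:
    - {"x": 0.073,"y": 0.135,"z": 0,"roll": -1}
    - {"x": 0.091,"y": 0.123,"z": 0,"roll": -1}
    - {"x": 0.108,"y": 0.109,"z": 0,"roll": -1}
    - {"x": 0.122,"y": 0.093,"z": 0,"roll": -1}
    - {"x": 0.134,"y": 0.075,"z": 0,"roll": -1}

```text
clock: 4.42
ee_pos: [0.5204, -0.0179, 0.1354]
eef_rot: [-1.543, -0.328, 0.342]
wrist_force: [-7.8, -0.8, -3.9]
grip_width: 0.0306
```

```bash
python3 st.py; python3 -c "
from h import *
c=camera('top');save(c,'t1');im=cv2.cvtColor(c['img'],cv2.COLOR_RGB2BGR);cv2.imwrite('pics/t1z.png',cv2.resize(im[120:290,310:490],None,fx=3.5,fy=3.5,interpolation=cv2.INTER_CUBIC))"
```

```text
4.42 [ 0.5204 -0.0179  0.1354] head 24.5 F [-7.8 -0.8 -3.9] w 0.0306 j [-0.14 -0.09  2.01 -0.    1.24 -0.56]
```

View pics/t1z.png

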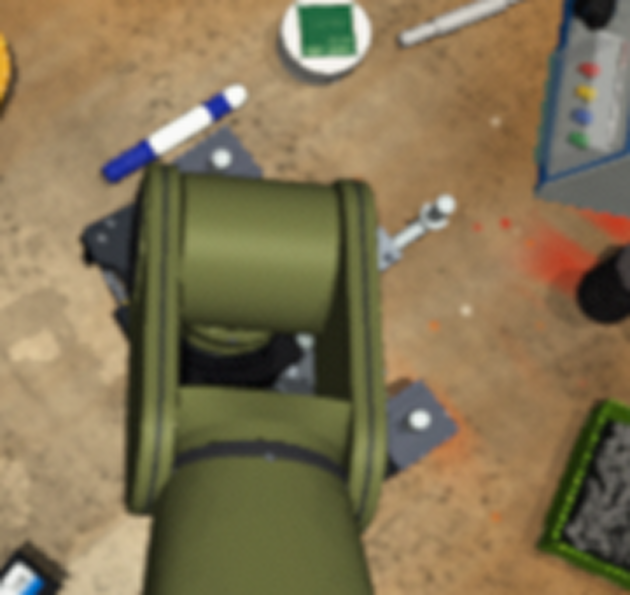

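Call:
step_arm:
  steps:
    - {"x": 0.143,"y": 0.056,"z": 0,"roll": -1}
    - {"x": 0.149,"y": 0.036,"z": 0,"roll": -1}
    - {"x": 0.153,"y": 0.014,"z": 0,"roll": -1}
    - {"x": 0.153,"y": -0.007,"z": 0,"roll": -1}
    - {"x": 0.151,"y": -0.028,"z": 0,"roll": -1}
    - {"x": 0.145,"y": -0.049,"z": 0,"roll": -1}
    - {"x": 0.137,"y": -0.069,"z": 0,"roll": -1}
    - {"x": 0.126,"y": -0.087,"z": 0,"roll": -1}

```text
clock: 5.48
ee_pos: [0.6373, -0.0292, 0.1357]
eef_rot: [-1.5, 0.544, -0.533]
wrist_force: [-5.5, 6.9, -2.3]
grip_width: 0.0307
```

```bash
python3 st.py
```

```text
5.47 [ 0.6373 -0.0292  0.1357] head -39.4 F [-5.5  6.9 -2.3] w 0.0307 j [-0.13  0.16  1.75  0.    1.24  0.56]
```

Call:
step_arm:
  steps:
    - {"x": 0.113,"y": -0.104,"z": 0,"roll": -1}
    - {"x": 0.097,"y": -0.119,"z": 0,"roll": -1}
    - {"x": 0.08,"y": -0.131,"z": 0,"roll": -1}
    - {"x": 0.061,"y": -0.141,"z": 0,"roll": -1}
    - {"x": 0.035,"y": -0.13,"z": 0,"roll": -0.8}
    - {"x": 0,"y": 0,"z": 0,"roll": 0}

```text
clock: 6.22
ee_pos: [0.6783, -0.0935, 0.1376]
eef_rot: [-1.302, 1.047, -1.048]
wrist_force: [-0.6, 1.9, -0.4]
grip_width: 0.0306
```

```bash
python3 st.py; python3 -c "
from h import *
for n,b in [('top',(120,290,310,490)),('scene',(130,250,280,420))]:
  c=camera(n);save(c,n+'2');im=cv2.cvtColor(c['img'],cv2.COLOR_RGB2BGR);cv2.imwrite('pics/'+n+'2z.png',cv2.resize(im[b[0]:b[1],b[2]:b[3]],None,fx=3.5,fy=3.5,interpolation=cv2.INTER_CUBIC))"
```

```text
6.22 [ 0.6783 -0.0935  0.1376] head -77.6 F [-0.6  1.9 -0.4] w 0.0306 j [-0.22  0.25  1.64  0.    1.25  1.14]
```

View pics/top2z.png

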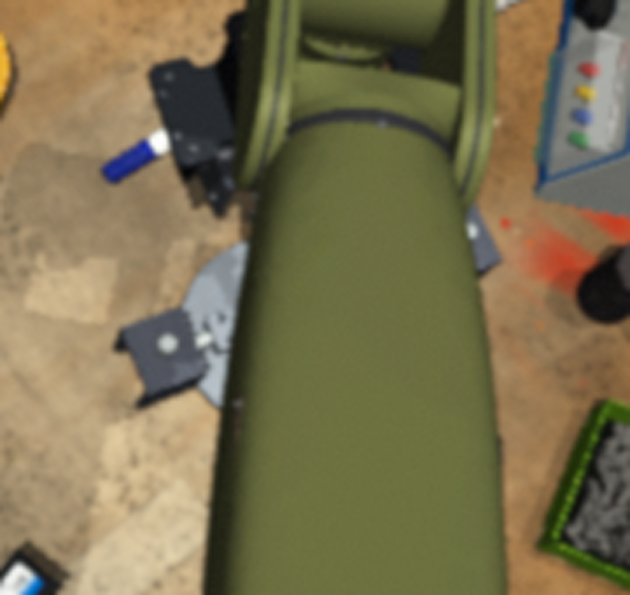

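View pics/scene2z.png

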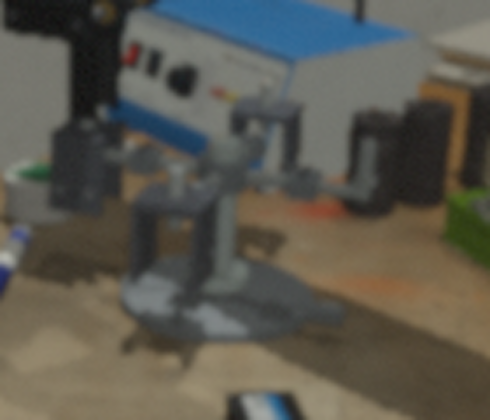

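Call:
step_arm:
  steps:
    - {"x": 0,"y": 0,"z": 0.4,"roll": 0}
    - {"x": 0,"y": 0,"z": 0.4,"roll": 0}
    - {"x": -0.2,"y": 0.5,"z": 0,"roll": 0.29}
    - {"x": -0.24,"y": 0.5,"z": 0,"roll": 0}
    - {"x": -0.24,"y": 0.5,"z": 0,"roll": 0}
    - {"x": -0.24,"y": 0.5,"z": 0,"roll": 0}
    - {"x": -0.24,"y": 0.5,"z": 0,"roll": 0}
    - {"x": -0.24,"y": 0.5,"z": 0,"roll": 0}
    - {"x": -0.24,"y": 0.5,"z": 0,"roll": 0}
    - {"x": -0.24,"y": 0.5,"z": 0,"roll": 0}

```text
clock: 7.58
ee_pos: [0.4894, 0.3075, 0.2182]
eef_rot: [-1.318, 1.015, -1.019]
wrist_force: [0.7, 0.7, 0.7]
grip_width: 0.03
```

```bash
python3 st.py; python3 -c "
from h import *
import pickle
for n,b in [('top',(150,275,330,465)),('scene',(140,240,280,410))]:
  c=camera(n);save(c,n+'3');pickle.dump(c,open(n+'3.pkl','wb'));im=cv2.cvtColor(c['img'],cv2.COLOR_RGB2BGR);cv2.imwrite('pics/'+n+'3z.png',cv2.resize(im[b[0]:b[1],b[2]:b[3]],None,fx=5,fy=5,interpolation=cv2.INTER_CUBIC))"
```

```text
7.58 [0.4894 0.3075 0.2182] head -75.2 F [0.7 0.7 0.7] w 0.03 j [ 0.47 -0.04  1.81 -0.    1.36  1.78]
```

View pics/top3z.png

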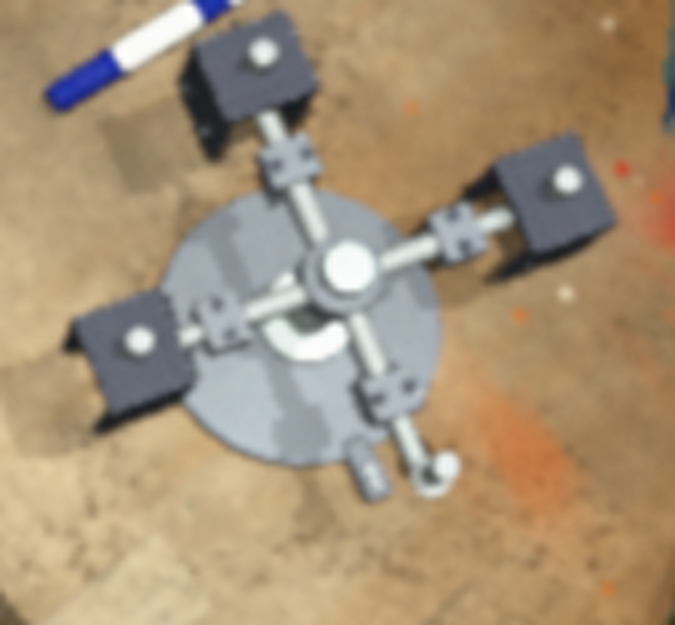

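View pics/scene3z.png

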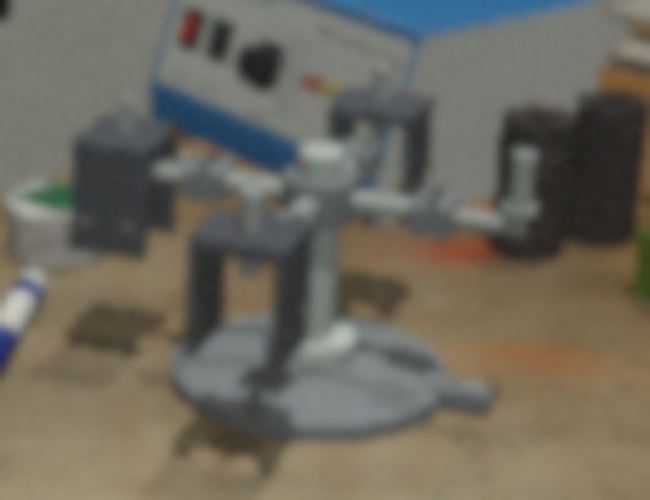

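```bash
cat > meas.py <<'E'
from h import *
import pickle,sys
from scipy.optimize import least_squares
def blobs(c,box,z=.148):
    pass
c=pickle.load(open('top3.pkl','rb'))
z=lambda p,s=5,o=(330,150):(np.array(p)+.5)/s-.5+np.array(o)
pk=np.array([onplane(c,z(p),.148)[0] for p in [(263,52),(139,340),(567,180)]])[:,:2]
off=np.radians([180,-90,90])  # relative to the empty branch direction
f=lambda q:(np.c_[q[0]+.11*np.cos(q[2]+off),q[1]+.11*np.sin(q[2]+off)]-pk).ravel()
r=least_squares(f,[.5695,-.1174,np.radians(-163)]);q=r.x
print('axis',q[:2],'empty dir',np.degrees(q[2]),'res mm',(r.fun*1000).round(1))
e=onplane(c,z((445,466)),.148)[0][:2]; u=np.array([np.cos(q[2]),np.sin(q[2])]); v=np.array([-u[1],u[0]])
print('empty',e,'rad',(e-q[:2])@u,'side',(e-q[:2])@v)
# lug, foot
l=onplane(c,[z((380,490)),z((360,455))],.031)[:,:2]-q[:2]; print('lug dir',np.degrees(np.arctan2(l[:,1],l[:,0])),np.linalg.norm(l,axis=1))
P=cloud(c); 
ang=np.degrees(np.arctan2(P[...,1]-q[1],P[...,0]-q[0])); rr=np.hypot(P[...,1]-q[1],P[...,0]-q[0])
m=(rr>.082)&(rr<.103)&(P[...,2]>.015)&(P[...,2]<.04)&(abs((ang+165+180)%360-180)<40); print('lug cloud',m.sum(),np.median(ang[m]),rr[m].max())
for h in (.0,.031,.02):
  a=q[:2]+.1*np.array([np.cos(np.radians(-163)),np.sin(np.radians(-163))]); print(h,(proj(c,[*a,h])-[330,150])*5)
cv2.imwrite('pics/lugm.png',cv2.resize((m*255).astype(np.uint8)[150:275,330:465],None,fx=5,fy=5))
E
python3 meas.py
```

```text
axis [ 0.5696356 -0.117004 ] empty dir -161.76654203981548 res mm [ 0.2 -0.1 -0.2  0.1  0.  -0. ]
empty [ 0.46968681 -0.14974171] rad 0.10517360300140303 side -0.00017901174598896786
lug dir [-162.41347802 -164.29569752] [0.09729148 0.07721671]
lug cloud 6 -159.97739221978378 0.09766632708081263
0.0 [[364.94408407 502.71880657]]
0.031 [[378.22498923 493.63488391]]
0.02 [[373.44136517 496.9068048 ]]
```

```bash
cat > m2.py <<'E'
from h import *
import pickle
from scipy.optimize import least_squares
z=lambda p,s=5,o=(330,150):(np.array(p)+.5)/s-.5+np.array(o)
for fn,ps,off in [('top0',[(137,175),(277,473),(577,346),(435,65)],[90,180,-90]),('top3',[(263,52),(139,340),(567,180),(445,466)],[180,-90,90])]:
    c=pickle.load(open(fn+'.pkl','rb')); g=cv2.cvtColor(c['img'],cv2.COLOR_RGB2GRAY).astype(float)
    C=[]
    for p in ps:
        u=z(p); i,j=int(round(u[0])),int(round(u[1])); w=g[j-4:j+5,i-4:i+5]; 
        W=np.clip(w-(w.max()*.55+.45*np.median(w)) ,0,None) 
        yy,xx=np.mgrid[j-4:j+5,i-4:i+5]; cc=np.array([(W*xx).sum(),(W*yy).sum()])/W.sum(); C.append(cc)
        print(fn,u.round(2),cc.round(2),w.max(),np.median(w))
        if p==ps[3]: print(w.astype(int))
    pk=np.array([onplane(c,a,.148)[0][:2] for a in C]); o=np.radians(off)
    f=lambda q:(np.c_[q[0]+.11*np.cos(q[2]+o),q[1]+.11*np.sin(q[2]+o)]-pk[:3]).ravel()
    r=least_squares(f,[.5695,-.1174,np.radians(-163 if fn=='top3' else -25)]);q=r.x
    u=np.array([np.cos(q[2]),np.sin(q[2])]); v=np.array([-u[1],u[0]])
    print(q[:2],np.degrees(q[2]),(r.fun*1e3).round(1),'empty',pk[3],'rad',(pk[3]-q[:2])@u,'side',(pk[3]-q[:2])@v)
E
python3 m2.py
```

```text
top0 [357.  184.6] [357.01 184.52] 226.0 98.0
top0 [385.  244.2] [384.98 244.28] 233.0 100.0
top0 [445.  218.8] [444.99 218.6 ] 227.0 100.0
top0 [416.6 162.6] [416.87 162.18] 222.0 141.0
[[138 135 137 142 145 143 140 140 139]
 [139 139 153 169 175 165 151 139 137]
 [141 151 183 206 209 198 170 143 136]
 [146 155 195 218 222 217 184 147 135]
 [140 134 183 214 221 209 176 143 135]
 [105  97 144 181 193 177 151 138 133]
 [ 80  76  91 113 136 141 138 135 135]
 [ 85  78  86 115 144 147 138 134 134]
 [119 115 137 166 169 149 136 133 133]]
[ 0.56976051 -0.11743268] -24.60385483589158 [-0.   0.2  0.1  0.1 -0.1 -0.2] empty [ 0.66489455 -0.16523176] rad 0.10639740964767862 side -0.003851015797574062
top3 [382.2 160. ] [382.33 160.  ] 235.0 107.0
top3 [357.4 217.6] [357.63 217.57] 239.0 110.0
top3 [443.  185.6] [443.08 185.5 ] 237.0 106.0
top3 [418.6 242.8] [418.88 242.73] 239.0 153.0
[[110 122 143 143 135 130 139 150 154]
 [124 118 150 176 181 169 153 148 150]
 [156 143 186 224 232 218 180 148 139]
 [162 156 207 237 238 234 199 150 134]
 [123 145 211 238 239 235 202 153 137]
 [ 90 120 190 229 234 229 194 153 144]
 [ 91  94 140 190 212 200 171 150 150]
 [125 121 142 180 196 178 153 144 144]
 [184 190 199 208 194 167 151 145 146]]
[ 0.56974375 -0.11740246] -161.69355320525653 [ 0.2 -0.  -0.2  0.2  0.  -0.1] empty [ 0.4698315  -0.15040431] rad 0.10522156195101469 side -5.072900290957314e-05
```

```bash
python3 - <<'E'
from h import *
import pickle
for k,b in [('scene0',(145,185,325,345)),('scene3',(155,195,370,400))]:
    c=pickle.load(open(k+'.pkl','rb'));im=cv2.cvtColor(c['img'],cv2.COLOR_RGB2BGR)
    # project candidates peg axis lines
    s=12
    a=im[b[0]:b[1],b[2]:b[3]]; a=cv2.resize(a,None,fx=s,fy=s,interpolation=cv2.INTER_CUBIC)
    ax=np.array([.56975,-.11741]); th=np.radians(-24.6 if k=='scene0' else -161.7); u=np.array([np.cos(th),np.sin(th)]);v=np.array([-u[1],u[0]])
    for (r,sd),col in {(.11,0):(0,255,0),(.1052,0):(255,0,0),(.1058,-.0035):(0,0,255)}.items():
        p=ax+r*u+sd*v; q=proj(c,[[*p,.120],[*p,.148]]); q=((q-[b[2],b[0]]+.5)*s-.5).astype(int)
        cv2.line(a,tuple(map(int,q[0])),tuple(map(int,q[1])),col,1)
    cv2.imwrite('pics/'+k+'_p.png',a)
E
```

```text
(no output)
```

View pics/scene0_p.png

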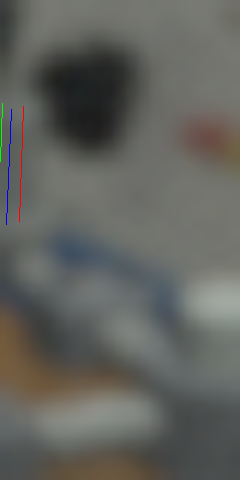

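View pics/scene3_p.png

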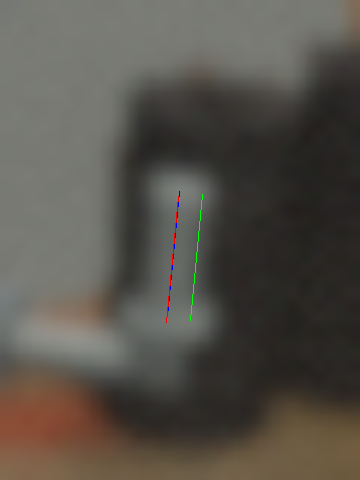

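```bash
python3 - <<'E'
from h import *
import pickle
A=[]
for k,(cx,cy) in [('scene0',(326,160)),('top0',(417,163)),('top3',(419,243))]:
    c=pickle.load(open(k+'.pkl','rb'));im=cv2.cvtColor(c['img'],cv2.COLOR_RGB2BGR)
    s=14; b=(cy-17,cy+17,cx-9,cx+9)
    a=im[b[0]:b[1],b[2]:b[3]]; a=cv2.resize(a,None,fx=s,fy=s,interpolation=cv2.INTER_CUBIC)
    ax=np.array([.56975,-.11741]); th=np.radians(-161.7 if k=='top3' else -24.6); u=np.array([np.cos(th),np.sin(th)]);v=np.array([-u[1],u[0]])
    for (r,sd),col in {(.11,0):(0,255,0),(.1052,0):(255,0,0),(.1058,-.0035):(0,0,255)}.items():
        p=ax+r*u+sd*v
        t=np.linspace(0,2*np.pi,40)
        for R_,h in [(.006,.148),(.0095,.120)]:
            q=proj(c,np.c_[p[0]+R_*np.cos(t),p[1]+R_*np.sin(t),0*t+h]); q=((q-[b[2],b[0]]+.5)*s-.5).astype(int)
            cv2.polylines(a,[q.reshape(-1,1,2)],True,col,1)
    A.append(a)
cv2.imwrite('pics/pp.png',np.hstack(A))
E
```

```text
(no output)
```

View pics/pp.png

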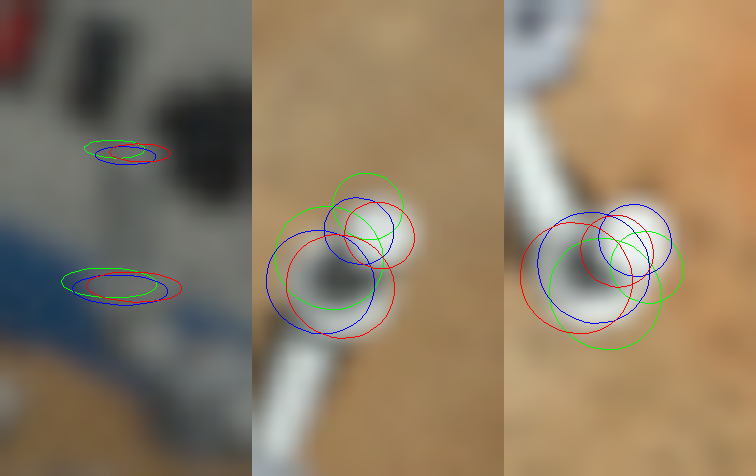

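```bash
python3 - <<'E'
from h import *
import pickle
for k in ['top3','top0']:
    c=pickle.load(open(k+'.pkl','rb'));P=cloud(c)
    z=lambda p,s=5,o=(330,150):(np.array(p)+.5)/s-.5+np.array(o)
    L={'top3':[('col',(350,266)),('pA',(263,52)),('pB',(139,340)),('pC',(567,180)),('E',(447,466)),('foot',(220,400)),('brtop',(150,390)),('br2',(240,90)),('tab',(500,350))],'top0':[('col',(350,266)),('E',(435,62)),('pA',(137,175)),('pB',(277,473)),('pC',(577,346))]}[k]
    for n,p in L:
        i,j=np.round(z(p)).astype(int); w=P[j-1:j+2,i-1:i+2]; print(k,n,'centre',P[j,i].round(4),'z max/med',np.nanmax(w[...,2]).round(4),np.nanmedian(w[...,2]).round(4))
    # foot disc centre: points with z .012-.022
    m=(abs(P[...,2]-.017)<.006)&(np.hypot(P[...,0]-.57,P[...,1]+.118)<.09); X=P[m][:,:2]
    hull=cv2.convexHull((X*1000).astype(np.float32)); print('foot',cv2.minEnclosingCircle(hull),np.median(P[m][:,2]))
E
```

```text
top3 col centre [ 0.5697 -0.119   0.133 ] z max/med 0.1368 0.1329
top3 pA centre [ 0.6737 -0.0818  0.1489] z max/med 0.1497 0.1469
top3 pB centre [ 0.5356 -0.0124  0.1424] z max/med 0.1526 0.1479
top3 pC centre [ 0.6026 -0.2208  0.1496] z max/med 0.1496 0.1486
top3 E centre [ 0.4687 -0.1499  0.1509] z max/med 0.1517 0.1478
top3 foot centre [ 0.5295 -0.0733  0.0108] z max/med 0.0152 0.0099
top3 brtop centre [ 0.5145 -0.0201  0.1265] z max/med 0.1287 0.1263
top3 br2 centre [ 0.6614 -0.0751  0.1257] z max/med 0.1308 0.1281
top3 tab centre [ 0.5521 -0.2255 -0.0013] z max/med 0.0026 -0.0017
foot ((562.260986328125, -120.19843292236328), 81.58213806152344) 0.013911574216599942
top0 col centre [ 0.5688 -0.1181  0.1368] z max/med 0.1368 0.1333
top0 E centre [ 0.6665 -0.1666  0.1445] z max/med 0.1507 0.1459
top0 pA centre [ 0.6153 -0.0179  0.1449] z max/med 0.1507 0.1466
top0 pB centre [ 0.47   -0.0714  0.1499] z max/med 0.1518 0.147
top0 pC centre [ 0.5226 -0.2164  0.1504] z max/med 0.1504 0.1456
foot ((561.426025390625, -119.74202728271484), 81.12043762207031) 0.013910211201442646
```

```bash
python3 - <<'E'
from h import *
import pickle
c=pickle.load(open('top0.pkl','rb'))
# outline of top plate in zoom (x12, offset 195,235)
z=lambda p:(np.array(p)+.5)/12-.5+np.array([195,235])
cor=np.array([onplane(c,z(p),.063)[0][:2] for p in [(133,195),(350,133),(405,328),(183,388)]])
print(cor.round(4),cor.mean(0)); print(np.linalg.norm(np.roll(cor,-1,0)-cor,axis=1)); d=np.roll(cor,-1,0)-cor; print(np.degrees(np.arctan2(d[:,1],d[:,0])))
print('hole',onplane(c,z((262,258)),.061))
E
python3 st.py
```

```text
[[0.4861 0.3558]
 [0.497  0.311 ]
 [0.4561 0.3004]
 [0.4458 0.3458]] [0.47125966 0.32824298]
[0.04607234 0.04223062 0.04663172 0.04143899]
[ -76.27569181 -165.37190034  102.75785755   13.8810718 ]
hole [[0.47214356 0.32970522 0.061     ]]
7.67 [0.488  0.3098 0.2181] head -74.9 F [ 0.5 -0.5 -0.1] w 0.0301 j [ 0.47 -0.04  1.81  0.    1.37  1.78]
```

Call:
step_arm:
  steps:
    - {"x": -0.164,"y": 0.197,"z": -0.2,"roll": 0}
    - {"x": 0,"y": 0,"z": -0.4,"roll": 0}
    - {"x": 0,"y": 0,"z": -0.4,"roll": 0}
    - {"x": 0,"y": 0,"z": -0.2,"roll": 0}
    - {"x": 0,"y": 0,"z": 0,"roll": 0}
  grip: 0.2

```text
clock: 8.3
ee_pos: [0.4729, 0.3249, 0.0957]
eef_rot: [-1.322, 1.019, -1.019]
wrist_force: [-0.0, 0.9, 0.8]
grip_width: 0.0734
```

```bash
python3 st.py; python3 -c "
from h import *
c=camera('scene');save(c,'s4');im=cv2.cvtColor(c['img'],cv2.COLOR_RGB2BGR);cv2.imwrite('pics/s4z.png',cv2.resize(im[180:330,170:330],None,fx=4,fy=4,interpolation=cv2.INTER_CUBIC))"
```

```text
8.3 [0.4729 0.3249 0.0957] head -75.3 F [-0.   0.9  0.8] w 0.0734 j [ 0.51  0.06  1.92 -0.    1.16  1.82]
```

View pics/s4z.png

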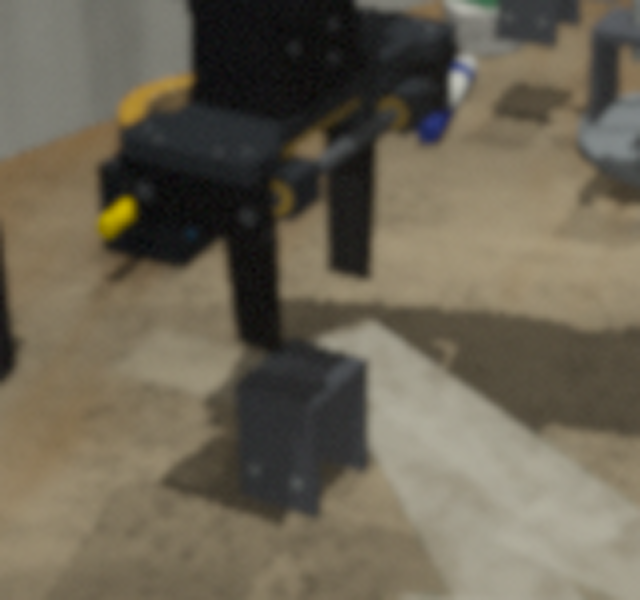

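Call:
step_arm:
  steps:
    - {"x": -0.012,"y": 0.045,"z": 0,"roll": 0}
    - {"x": 0,"y": 0,"z": -0.2,"roll": 0}
    - {"x": 0,"y": 0,"z": -0.2,"roll": 0}
    - {"x": 0,"y": 0,"z": -0.2,"roll": 0}
    - {"x": 0,"y": 0,"z": -0.05,"roll": 0}
    - {"x": 0,"y": 0,"z": 0,"roll": 0}

```text
clock: 9.1
ee_pos: [0.4716, 0.3301, 0.0308]
eef_rot: [-1.321, 1.019, -1.018]
wrist_force: [0.5, 0.0, 0.4]
grip_width: 0.0764
```

```bash
python3 st.py
```

```text
9.1 [0.4716 0.3301 0.0308] head -75.3 F [0.5 0.  0.4] w 0.0764 j [0.52 0.15 1.95 0.   1.04 1.83]
```

Grip with moderate force, then lift.

Call:
step_arm:
  steps:
    - {"x": 0,"y": 0,"z": 0,"roll": 0}
    - {"x": 0,"y": 0,"z": 0,"roll": 0}
    - {"x": 0,"y": 0,"z": 0,"roll": 0}
    - {"x": 0,"y": 0,"z": 0,"roll": 0}
    - {"x": 0,"y": 0,"z": 0,"roll": 0}
  grip: 1
  squeeze: 25

```text
clock: 9.72
ee_pos: [0.4726, 0.3303, 0.0324]
eef_rot: [-1.319, 1.018, -1.019]
wrist_force: [0.4, -2.6, 4.1]
grip_width: 0.0497
```

Call:
step_arm:
  steps:
    - {"x": 0,"y": 0,"z": 0.2,"roll": 0}
    - {"x": 0,"y": 0,"z": 0.4,"roll": 0}
    - {"x": 0,"y": 0,"z": 0.4,"roll": 0}
    - {"x": 0,"y": 0,"z": 0.4,"roll": 0}
    - {"x": 0,"y": 0,"z": 0,"roll": 0}

```text
clock: 10.35
ee_pos: [0.474, 0.332, 0.1769]
eef_rot: [-1.311, 1.015, -1.02]
wrist_force: [-0.2, -0.2, -1.9]
grip_width: 0.05
```

```bash
python3 st.py; python3 -c "
from h import *
import pickle
c=camera('scene');save(c,'s5');im=cv2.cvtColor(c['img'],cv2.COLOR_RGB2BGR);cv2.imwrite('pics/s5z.png',cv2.resize(im[130:330,150:330],None,fx=3,fy=3,interpolation=cv2.INTER_CUBIC))
c=camera('top');pickle.dump(c,open('top5.pkl','wb'));im=cv2.cvtColor(c['img'],cv2.COLOR_RGB2BGR);cv2.imwrite('pics/t5z.png',cv2.resize(im[150:350,150:465],None,fx=2.5,fy=2.5,interpolation=cv2.INTER_CUBIC))"
```

```text
10.35 [0.474  0.332  0.1769] head -75.3 F [-0.2 -0.2 -1.9] w 0.05 j [ 0.52 -0.01  1.86  0.    1.29  1.83]
```

View pics/s5z.png

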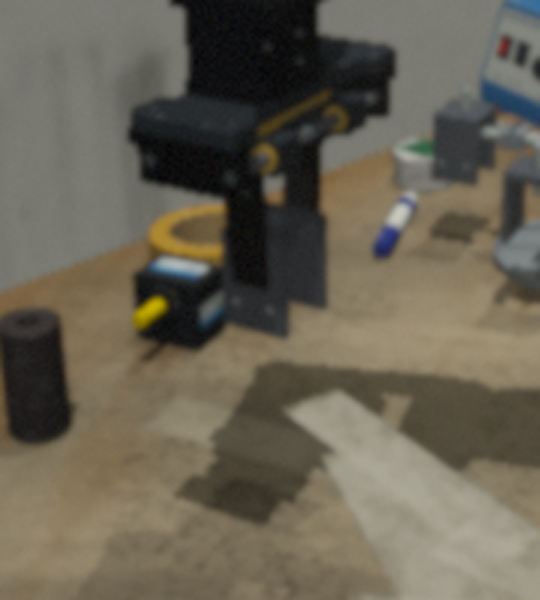

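View pics/t5z.png

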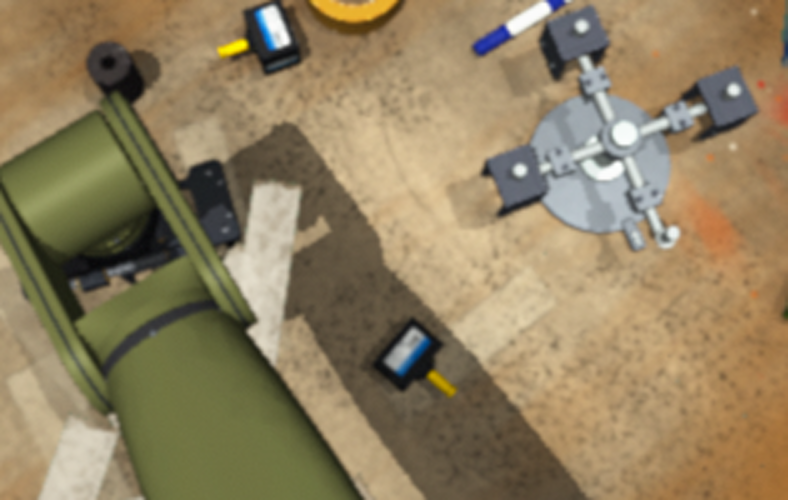

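Call:
step_arm:
  steps:
    - {"x": 0,"y": 0,"z": 0.25,"roll": 0.45}
    - {"x": 0,"y": -0.4,"z": 0.15,"roll": 0}
    - {"x": 0,"y": -0.5,"z": 0,"roll": 0}
    - {"x": 0,"y": -0.5,"z": 0,"roll": 0}
    - {"x": 0,"y": -0.5,"z": 0,"roll": 0}
    - {"x": 0,"y": -0.5,"z": 0,"roll": 0}
    - {"x": 0,"y": -0.5,"z": 0,"roll": 0}
    - {"x": 0,"y": -0.5,"z": 0,"roll": 0}
    - {"x": 0,"y": -0.5,"z": 0,"roll": 0}
    - {"x": 0,"y": -0.5,"z": 0,"roll": 0}

```text
clock: 11.7
ee_pos: [0.4704, -0.1107, 0.2089]
eef_rot: [-1.344, 0.975, -0.968]
wrist_force: [1.0, 0.5, -0.5]
grip_width: 0.0502
```

Call:
step_arm:
  steps:
    - {"x": 0,"y": -0.4,"z": 0,"roll": 0}
    - {"x": 0,"y": 0,"z": 0,"roll": 0}
    - {"x": 0,"y": 0,"z": 0,"roll": 0}

```text
clock: 12.08
ee_pos: [0.4711, -0.1489, 0.2097]
eef_rot: [-1.343, 0.975, -0.968]
wrist_force: [-0.6, -0.3, -1.6]
grip_width: 0.05
```

```bash
python3 st.py
```

```text
12.07 [ 0.4711 -0.1489  0.2097] head -71.7 F [-0.6 -0.3 -1.6] w 0.05 j [-0.42 -0.22  1.99  0.    1.38  0.84]
```

Call:
step_arm:
  steps:
    - {"x": 0,"y": -0.012,"z": -0.2,"roll": 0}
    - {"x": 0,"y": 0,"z": -0.3,"roll": 0}
    - {"x": 0,"y": 0,"z": -0.27,"roll": 0}
    - {"x": 0,"y": 0,"z": 0,"roll": 0}
    - {"x": 0,"y": 0,"z": 0,"roll": 0}

```text
clock: 12.7
ee_pos: [0.4723, -0.1504, 0.1349]
eef_rot: [-1.344, 0.97, -0.971]
wrist_force: [-0.3, 0.1, -1.6]
grip_width: 0.0498
```

```bash
python3 st.py;  python3 -c "
from h import *
import pickle
c=camera('scene');pickle.dump(c,open('s6.pkl','wb'));save(c,'s6');im=cv2.cvtColor(c['img'],cv2.COLOR_RGB2BGR);cv2.imwrite('pics/s6z.png',cv2.resize(im[110:240,300:440],None,fx=5,fy=5,interpolation=cv2.INTER_CUBIC))
c=camera('top');im=cv2.cvtColor(c['img'],cv2.COLOR_RGB2BGR);cv2.imwrite('pics/t6z.png',cv2.resize(im[150:350,330:500],None,fx=3,fy=3,interpolation=cv2.INTER_CUBIC))"
```

```text
12.7 [ 0.4723 -0.1504  0.1349] head -71.7 F [-0.3  0.1 -1.6] w 0.0498 j [-0.42 -0.16  2.07  0.    1.23  0.83]
```

View pics/s6z.png

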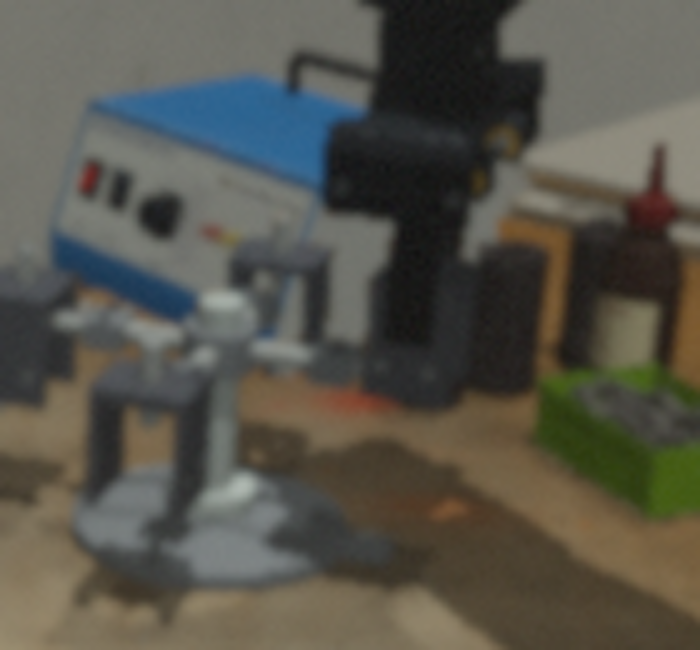

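View pics/t6z.png

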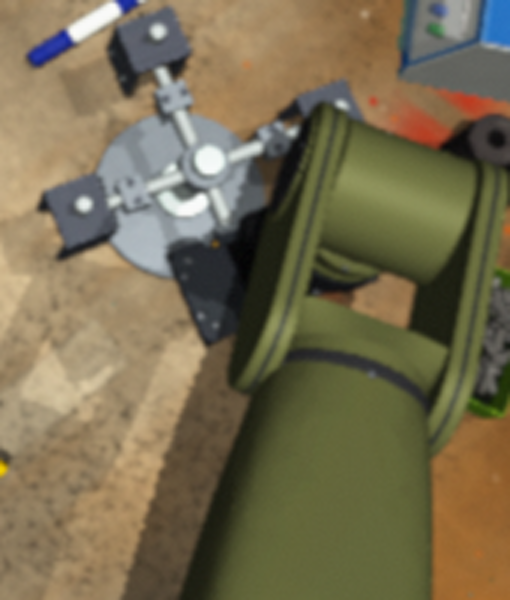

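```bash
python3 - <<'E'
from h import *
import pickle
c=pickle.load(open('s6.pkl','rb'));im=cv2.cvtColor(c['img'],cv2.COLOR_RGB2BGR)
b=(150,195,365,410);s=14
a=cv2.resize(im[b[0]:b[1],b[2]:b[3]],None,fx=s,fy=s,interpolation=cv2.INTER_CUBIC)
a=cv2.convertScaleAbs(a,alpha=1.8)
th=np.radians(18.3);u=np.array([np.cos(th),np.sin(th)]);v=np.array([-u[1],u[0]])
t=np.array([.4723,-.1504]); z0=.1349-.0315
def L(p,col):
    q=((proj(c,p)-[b[2],b[0]]+.5)*s-.5).astype(int); cv2.polylines(a,[q.reshape(-1,1,2)],True,col,1)
for off,col in [(-.001,(0,255,0)),(-.004,(0,0,255))]:
    o=t+off*u
    L([[*(o+x*u+.025*v),z] for x,z in [(-.022,z0),(.022,z0),(.022,z0+.063),(-.022,z0+.063)]],col)
    L([[*(o-.022*u+y*v),z] for y,z in [(-.025,z0),(.025,z0),(.025,z0+.063),(-.025,z0+.063)]],col)
cv2.imwrite('pics/s6o.png',a)
E
```

```text
(no output)
```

View pics/s6o.png

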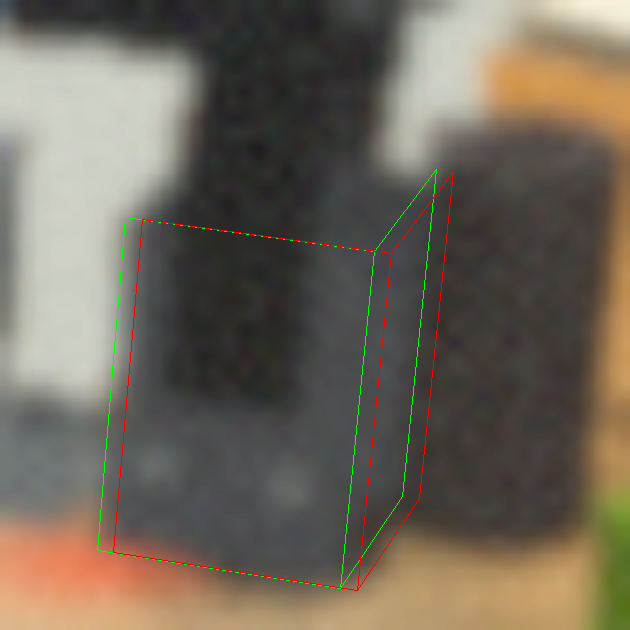

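Call:
step_arm:
  steps:
    - {"x": -0.011,"y": 0.005,"z": -0.04,"roll": 0}
    - {"x": 0,"y": 0,"z": -0.03,"roll": 0}
    - {"x": 0,"y": 0,"z": -0.02,"roll": 0}
    - {"x": 0,"y": 0,"z": -0.01,"roll": 0}
    - {"x": 0,"y": 0,"z": -0.01,"roll": 0}
    - {"x": 0,"y": 0,"z": 0,"roll": 0}

```text
clock: 13.55
ee_pos: [0.4711, -0.1506, 0.1237]
eef_rot: [-1.344, 0.971, -0.972]
wrist_force: [1.5, -1.7, -1.7]
grip_width: 0.0501
```

Call:
step_arm:
  steps:
    - {"x": 0,"y": 0,"z": -0.01,"roll": 0}
    - {"x": 0,"y": 0,"z": -0.01,"roll": 0}
    - {"x": 0,"y": 0,"z": 0,"roll": 0}

```text
clock: 13.92
ee_pos: [0.4711, -0.1506, 0.1218]
eef_rot: [-1.343, 0.971, -0.972]
wrist_force: [1.5, -1.8, -1.2]
grip_width: 0.0494
```

Call:
step_arm:
  steps:
    - {"x": 0,"y": 0,"z": -0.01,"roll": 0}
    - {"x": 0,"y": 0,"z": -0.01,"roll": 0}
    - {"x": 0,"y": 0,"z": 0,"roll": 0}

```text
clock: 14.3
ee_pos: [0.471, -0.1506, 0.1198]
eef_rot: [-1.343, 0.971, -0.972]
wrist_force: [1.6, -2.7, -0.9]
grip_width: 0.0496
```

```bash
python3 st.py; python3 -c "from h import *;print(get_state()['moment'])"
```

```text
14.3 [ 0.471  -0.1506  0.1198] head -71.7 F [ 1.6 -2.7 -0.9] w 0.0496 j [-0.42 -0.15  2.08 -0.    1.2   0.83]
[-0.45170903 -0.05927685  0.0497808 ]
```

Call:
step_arm:
  steps:
    - {"x": 0.004,"y": -0.006,"z": 0,"roll": 0}
    - {"x": 0,"y": 0,"z": 0,"roll": 0}

```text
clock: 14.55
ee_pos: [0.4711, -0.1507, 0.1194]
eef_rot: [-1.343, 0.972, -0.971]
wrist_force: [0.1, -0.9, -0.8]
grip_width: 0.05
```

Call:
step_arm:
  steps:
    - {"x": 0,"y": 0,"z": -0.02,"roll": 0}
    - {"x": 0,"y": 0,"z": -0.02,"roll": 0}
    - {"x": 0,"y": 0,"z": 0,"roll": 0}

```text
clock: 14.92
ee_pos: [0.4711, -0.1508, 0.1152]
eef_rot: [-1.343, 0.972, -0.971]
wrist_force: [0.7, -0.9, -1.4]
grip_width: 0.0497
```

```bash
python3 st.py; python3 -c "from h import *;print(get_state()['moment'])"
```

```text
14.93 [ 0.4711 -0.1508  0.1152] head -71.7 F [ 0.7 -0.9 -1.4] w 0.0497 j [-0.42 -0.14  2.09  0.    1.2   0.83]
[-0.06813564 -0.04059908 -0.04572774]
```

Call:
step_arm:
  steps:
    - {"x": 0,"y": 0,"z": -0.03,"roll": 0}
    - {"x": 0,"y": 0,"z": -0.03,"roll": 0}
    - {"x": 0,"y": 0,"z": -0.03,"roll": 0}
    - {"x": 0,"y": 0,"z": -0.03,"roll": 0}
    - {"x": 0,"y": 0,"z": 0,"roll": 0}

```text
clock: 15.55
ee_pos: [0.4711, -0.1509, 0.1033]
eef_rot: [-1.343, 0.972, -0.971]
wrist_force: [0.1, 0.5, -1.2]
grip_width: 0.0495
```

Call:
step_arm:
  steps:
    - {"x": 0,"y": 0,"z": -0.02,"roll": 0}
    - {"x": 0,"y": 0,"z": -0.02,"roll": 0}
    - {"x": 0,"y": 0,"z": 0,"roll": 0}

```text
clock: 15.92
ee_pos: [0.4711, -0.1509, 0.0994]
eef_rot: [-1.343, 0.972, -0.971]
wrist_force: [0.1, -0.1, -0.8]
grip_width: 0.0501
```

Call:
step_arm:
  steps:
    - {"x": 0,"y": 0,"z": -0.01,"roll": 0}
    - {"x": 0,"y": 0,"z": -0.01,"roll": 0}
    - {"x": 0,"y": 0,"z": 0,"roll": 0}

```text
clock: 16.3
ee_pos: [0.4712, -0.1509, 0.0975]
eef_rot: [-1.343, 0.971, -0.971]
wrist_force: [-0.3, 0.2, -2.4]
grip_width: 0.0501
```

Call:
step_arm:
  steps:
    - {"x": 0,"y": 0,"z": -0.01,"roll": 0}
    - {"x": 0,"y": 0,"z": 0,"roll": 0}

```text
clock: 16.55
ee_pos: [0.4714, -0.151, 0.0969]
eef_rot: [-1.343, 0.971, -0.971]
wrist_force: [-0.3, -0.2, 0.3]
grip_width: 0.0502
```

Call:
step_arm:
  steps:
    - {"x": 0,"y": 0,"z": -0.01,"roll": 0}
    - {"x": 0,"y": 0,"z": 0,"roll": 0}
    - {"x": 0,"y": 0,"z": 0,"roll": 0}

```text
clock: 16.92
ee_pos: [0.4714, -0.151, 0.096]
eef_rot: [-1.343, 0.971, -0.971]
wrist_force: [-1.1, -0.1, 1.7]
grip_width: 0.0497
```

Call:
step_arm:
  steps:
    - {"x": 0,"y": 0,"z": 0,"roll": 0}
    - {"x": 0,"y": 0,"z": 0,"roll": 0}
    - {"x": 0,"y": 0,"z": 0,"roll": 0}
    - {"x": 0,"y": 0,"z": 0,"roll": 0}
  grip: 0.3

```text
clock: 17.42
ee_pos: [0.4713, -0.151, 0.0956]
eef_rot: [-1.343, 0.971, -0.971]
wrist_force: [0.6, 0.3, -0.6]
grip_width: 0.0663
```

```bash
python3 st.py;  python3 -c "
from h import *
c=camera('scene');save(c,'s7');im=cv2.cvtColor(c['img'],cv2.COLOR_RGB2BGR);cv2.imwrite('pics/s7z.png',cv2.resize(im[110:240,300:440],None,fx=5,fy=5,interpolation=cv2.INTER_CUBIC))"
```

```text
17.43 [ 0.4713 -0.151   0.0956] head -71.7 F [ 0.6  0.3 -0.6] w 0.0663 j [-0.42 -0.12  2.1   0.    1.16  0.83]
```

View pics/s7z.png

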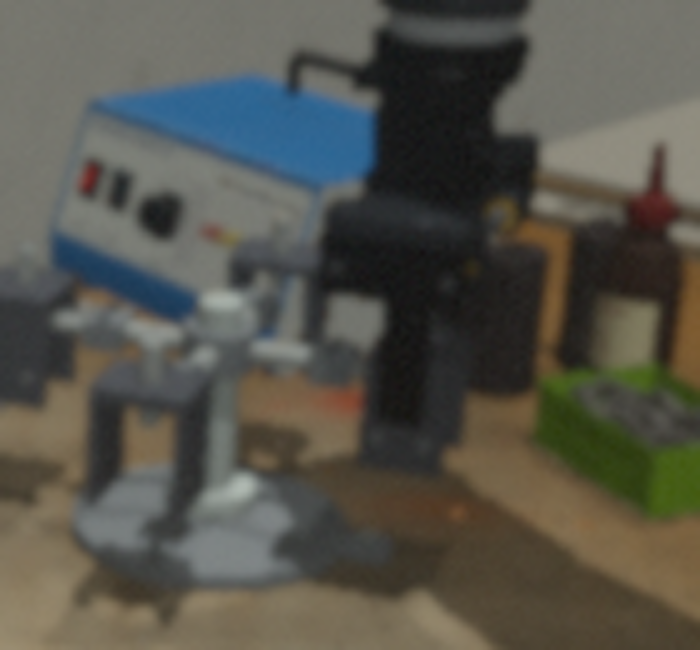

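Released; rise straight up gently, then move well clear and look.

Call:
step_arm:
  steps:
    - {"x": 0,"y": 0,"z": 0.05,"roll": 0}
    - {"x": 0,"y": 0,"z": 0.1,"roll": 0}
    - {"x": 0,"y": 0,"z": 0.3,"roll": 0}
    - {"x": 0,"y": 0,"z": 0.4,"roll": 0}
    - {"x": 0,"y": 0,"z": 0.4,"roll": 0}
    - {"x": -0.2,"y": -0.4,"z": 0.1,"roll": 0}
    - {"x": -0.2,"y": -0.5,"z": 0,"roll": 0}
    - {"x": -0.2,"y": -0.5,"z": 0,"roll": 0}
    - {"x": -0.2,"y": -0.5,"z": 0,"roll": 0}
    - {"x": 0,"y": 0,"z": 0,"roll": 0}

```text
clock: 18.73
ee_pos: [0.39, -0.3436, 0.2315]
eef_rot: [-1.342, 0.974, -0.976]
wrist_force: [-0.2, 0.1, 0.2]
grip_width: 0.0666
```

```bash
python3 st.py;  python3 - <<'E'
from h import *
import pickle
for n,b in [('top',(150,275,330,465)),('scene',(140,240,280,410))]:
  c=camera(n);save(c,n+'8');pickle.dump(c,open(n+'8.pkl','wb'));im=cv2.cvtColor(c['img'],cv2.COLOR_RGB2BGR);cv2.imwrite('pics/'+n+'8z.png',cv2.resize(im[b[0]:b[1],b[2]:b[3]],None,fx=4.5,fy=4.5,interpolation=cv2.INTER_CUBIC))
  P=cloud(c)
  if n=='top':
    m=(np.hypot(P[...,0]-.470,P[...,1]+.1504)<.018)&(np.hypot(P[...,0]-.470,P[...,1]+.1504)>.01)&(P[...,2]>.09); print('hung plate z',np.median(P[m][:,2]),m.sum())
    for x,y in [(.674,-.083),(.535,-.013),(.604,-.222)]:
      r=np.hypot(P[...,0]-x,P[...,1]-y);m=(r<.018)&(r>.01)&(P[...,2]>.09); print('ref',np.median(P[m][:,2]))
E
```

```text
18.73 [ 0.39   -0.3436  0.2315] head -72.0 F [-0.2  0.1  0.2] w 0.0666 j [-0.83 -0.18  1.92 -0.    1.4   0.43]
hung plate z 0.12677165186796802 129
ref 0.12699114661901523
ref 0.12749642402087713
ref 0.12707039820491584
```

View pics/top8z.png

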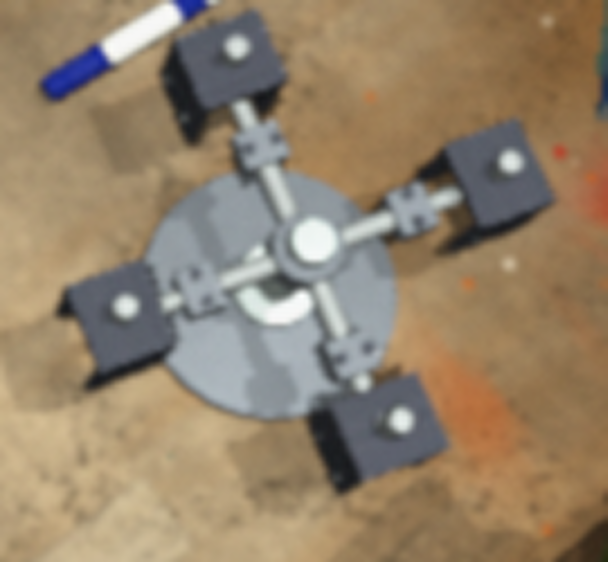

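View pics/scene8z.png

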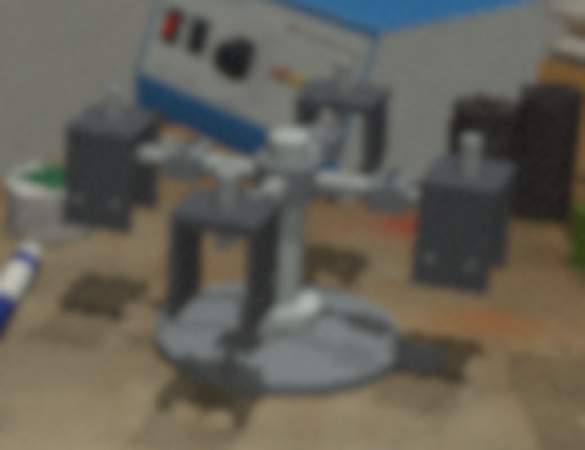

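View pics/top8.png

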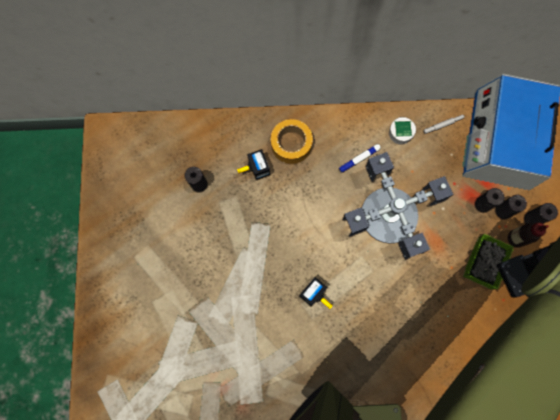

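```bash
python3 - <<'E'
from h import *
import pickle
c=pickle.load(open('scene3.pkl','rb'))
p=onplane(c,[(np.array(q)+.5)/5-.5+np.array([280,140]) for q in [(488,388),(455,383)]],.031)[:,:2]-[.5697,-.1174]
print(np.degrees(np.arctan2(p[:,1],p[:,0])),np.linalg.norm(p,axis=1))
hand_in()
E
```

```text
[-177.58970947  178.87866786] [0.10800614 0.09222779]
the job is handed in; nothing more can be done
```

```bash
python3 - <<'E'
from h import *
import pickle
out=[]
for n,b in [('scene3',(190,235,340,390)),('top3',(225,260,385,420))]:
    c=pickle.load(open(n+'.pkl','rb'));im=cv2.cvtColor(c['img'],cv2.COLOR_RGB2BGR);s=8
    a=cv2.resize(im[b[0]:b[1],b[2]:b[3]],None,fx=s,fy=s,interpolation=cv2.INTER_CUBIC)
    for d,col in [(-163,(0,255,0)),(-175,(0,0,255))]:
        t=np.radians(d);u=np.array([np.cos(t),np.sin(t)]);v=np.array([-u[1],u[0]]);o=np.array([.5697,-.1174])
        q=proj(c,[[*(o+r*u+w*v),.031] for r,w in [(.07,-.007),(.1,-.007),(.1,.007),(.07,.007)]])
        q=((q-[b[2],b[0]]+.5)*s-.5).astype(int);cv2.polylines(a,[q.reshape(-1,1,2)],True,col,1)
    cv2.imwrite('pics/lug_'+n+'.png',a)
E
```

```text
(no output)
```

View pics/lug_scene3.png

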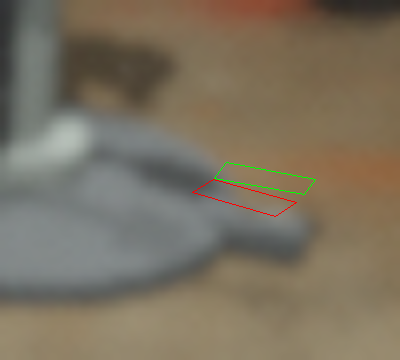

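View pics/lug_top3.png

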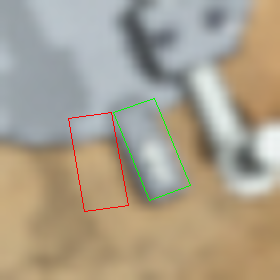

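The loose bracket is hung on the empty branch, which I first turned over the lug. The job is handed in, with the arm clear and touching nothing. It took about 19 s of robot time.

- **Turning:** I straddled the peg of the bracket opposite the empty branch with loosely open fingers and walked it clockwise about 137°. The side force stayed around 9 N. The branch ended at −161.7° in the world frame. The top view puts the lug at about −160° to −164°, so the branch is within about 3° of it (8.6° allowed).
- **Hanging:** The top view showed the peg about 5 mm short of true along the branch. I lowered the bracket in 1 mm steps and shifted it about 0.7 mm by feel. It slid down the peg and met the shoulder with about 3 N, and the pressing force stayed below 5 N.
- **Last checks:**
  - The hung plate's top is at 126.8 mm, against 127.0 to 127.5 mm for the three fixed brackets.
  - The peg shows through the hole and the legs hang on either side of the branch.
  - By eye, the gearheads and bush stand where they were.

**Checks that disagreed:**
- **Peg offset:** The two top views disagreed on the sideways offset of the empty peg, −3.9 mm before turning and about 0 mm after. I used the later view, and the fit confirmed it.
- **Lug direction:** A late estimate from the side view gave about −178°. It ran in the same script that handed the job in, so I saw it only afterwards. I had assumed the lug's top at 31 mm, and the overlay shows it sits lower. That explains the side view, and the top view still holds at the lower height.

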